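# Lock the microscope carriage and start its hold-down bolt

## Task

On the microscope slide rail, lock the carriage where it stands by turning its bar-shaped clamp knob clockwise a quarter turn to its stop. Then start the upright hex bolt in the carriage's threaded boss without cross-threading it: turn it backward (anticlockwise from above) until it drops off the thread's start, then forward about one full turn from there. Finish while still holding the started bolt by its head, in the gripper, and leave the other things on the bench where they are.

Things in the scene. Friction and masses are not known exactly. Their poses are not given: they have to be found in the camera images.
- rail: Fixed slide rail unit: dark steel base plate 200 x 400 x 12 mm, with a steel rail 40 mm wide along its y axis up to 32 mm above the bench. Origin at bench level below the rail's middle; y runs along the rail, z up, the base plate reaches from x = -70 to +130 mm.
- carriage_top (a point): Centre of the top face of the sliding aluminium carriage plate (110 x 230 mm, its top 46 mm above the bench); axes as rail. In this frame the clamp knob's axis is at x = -30.5, y = -70 mm and the bolt's axis at x = 0, y = +70 mm. While unlocked it slides along y against about 5 N of friction.
- carriage (a joint): Slide of the carriage along the rail, m, + towards the rail's +y; range -0.07 to 0.07. Must stay where it stands at the start (within 10 mm).
- clamp_grip (a point): Middle of the black bar of the clamp knob, 79 mm above the bench. The bar is 50 mm long (along its own y axis), 14 mm thick (own x axis) and 24 mm high, on a thin stem with a 24 mm disc under it; its underside is 21 mm above the carriage plate. It turns about the vertical through this point.
- clamp (a joint): Angle of the clamp knob, rad, growing clockwise from above: 0 free with the bar along the rail, 1.6 its stop, locked with the bar across the rail. Starts near 0. Turning takes about 0.05 to 0.15 N m (a cam under the plate begins to grip the rail from about 1.0 rad); it stays where it is left.
- bolt: Steel hex bolt standing upright in the boss, 0.22 to 0.35 kg. Origin on its axis, 52 mm below the top of its head. Head 30 mm across flats (34.6 over corners), 22 mm high; shank 19 mm thick. Boss: dark steel cylinder, 40 mm diameter, top 76 mm above the bench. Bare shank between boss and head: 27 to 30 mm at the start, about 18 mm when started one turn.
- bolt_head (a point): Centre of the hex head, on the bolt's axis, 11 mm below the head's top; about 115 to 117 mm above the bench at the start. Two flats of the hex face along its own +x and -x, the others every 60 degrees. Turns and sinks with the bolt. Straddled loosely (fingers 2 to 3 mm wider than the flats) it can be turned as with a spanner and sinks freely.
- bolt_turn (a joint): Turn of the bolt, rad, growing clockwise from above (forward, screwing in). 0 is the start of the thread, where the bolt drops. It starts between 0.6 and 2.3, resting on the first thread; stops at -0.35 and 7.58. It turns very easily (about 0.01 N m).
- bolt_drop (a joint): How far the bolt has sunk, m, + down, from the very start of the thread; -0.003 is its upper stop. Right-hand thread, 6 mm per turn. Before the drop it reads 0.006 x turn/2pi (turning backward lifts it slightly); turned backward to 0 (within 0.15 rad) it falls 6 mm by its weight unless the fingers carry it; then it reads 0.006 + 0.006 x turn/2pi: 0.012 one turn forward.
- spare_bolt: Loose spare: short hex bolt standing on its 30 mm wide, 13 mm high head on the base plate, shank up, 55 mm tall. Leave alone. Origin under its head.
- washer: Loose steel washer, 40 mm diameter, 5 mm thick, on the base plate. Leave alone. Origin at its underside.
- jar: Loose clear sample jar, 42 mm diameter, 45 mm high, on the base plate. Leave alone. Origin at its underside.
- tub: Loose pink round tub with white lid, 116 mm diameter, 72 mm high, at the right. Leave alone. Origin at its underside.
- dish: Loose glass dish, 90 mm diameter, 16 mm high, at the right. Leave alone. Origin at its underside.
- driver: Loose screwdriver with black handle, lying at the left, along its x axis. Leave alone.
- spanner: Loose steel spanner lying at the left, along its x axis. Leave alone.

How it is judged:
On the way, in this order (a step that is already met when the one before it is completed fails the run):
1. carriage locked: clamp knob at its stop, bolt not yet dropped (value of joint clamp above 1.35 rad and value of joint bolt_drop below 0.0045 m), for 0.2 s.
2. bolt turned back and dropped off the thread's start (value of joint clamp above 1.35 rad and value of joint bolt_drop above 0.0045 m and value of joint bolt_turn below 0.7 rad), for 0.1 s.
At the end, for the whole second after the job is handed in: Clamp knob turned past 1.35 rad (stop at 1.6) and carriage within 10 mm of where it stood; bolt one turn forward of the drop (bolt_turn 5.55 to 6.95 rad, sunk 10 to 13.8 mm), at rest, gripped by the fingers with over 2 N, the grasp point within 30 mm of the head's centre, through the last second (value of joint clamp above 1.35 rad and value of joint bolt_turn between 5.55 and 6.95 rad and value of joint bolt_drop between 0.01 and 0.0138 m and contact force between the fingers and bolt above 2 N and distance between the grasp point and bolt_head below 0.03 m and linear speed of bolt below 0.02 m/s and angular speed of bolt below 0.2 rad/s and distance of carriage_top from where it was at the start of the episode below 0.01 m); the arm keeps its last pose, push and grip.
It fails at once if carriage pushed along the rail by more than 10 mm (distance of carriage_top from where it was at the start of the episode above 0.01 m).
It fails at once if bolt driven forward before it has dropped (cross-threaded) (value of joint bolt_turn above 3.2 rad and value of joint bolt_drop below 0.0065 m).
It fails at once if another thing on the bench moved by more than 30 mm (distance of any of spare_bolt, washer, jar, tub, dish, driver, spanner from where it was at the start of the episode above 0.03 m).
It also fails if it takes over 72 s, if anything falls off the work surface, if the arm or the gripper's body presses on something with over 40 N, if the wrist force passes 120 N, or if a joint passes its speed limit or range.

## Robot

A 6-joint arm with a two-finger parallel gripper is mounted at the origin on the work surface. World frame = base frame: x ahead of the robot, y to its left, z up, the work surface at z = 0. Lengths are in m, angles in rad, forces in N, time in s.
With the tool pointing down it reaches from about 0.15 to 0.775 m from the base axis. Payload 6.1 kg.
Tool frame: the origin (TCP) lies midway between the tips of the shut fingers; the grasp point (between the pads) lies behind it (ctrl.grip_point_offset is the z of the grasp point in the tool frame, in m); z points along the fingers, y is the line along which they close (so a half turn about z gives the same grasp; the last joint's range is limited). The gripper opens to 85 mm and grips with 20 to 120 N. Pads are 22 mm wide; open, the fingers measure 114 mm over their backs; the gripper's body (76 mm by 85 mm) begins 54 mm behind the grasp point. The pads swing forward as they close: fully open they stand 13 mm farther back than shut.
Start: joints at [-1.225, 0.126, -0.04, 1.405, 0, 1.571], TCP at [0.178, -0.494, 0.231] pointing down, gripper open.
Joint ranges: [-2.72, 2.72], [-0.95, 1.95], [-1.27, 1.35], [-1.78, 2.02], [-1.46, 1.47], [-3.14, 3.14]. Speed limits (rad/s): [2.39, 2.39, 3.01, 3.14, 3.14, 3.14].

## Interface

Orientations are given as a 3x3 rotation matrix whose columns are the frame's x, y, z axes.
In Python, from station import ctrl gives the robot as it stands. The module is installed in compiled form; this text tells all that it offers.
- The arm moves only by the tool move_arm, never from a script. Its argument "motion" is a list of rows, each an object of numbers: "tx", "ty", "tz": the shift along the tool's x, y, z normalised to -1 to 1, where 1 is 15 cm; "wx", "wy", "wz": the turn, a rotation vector about the tool's x, y, z normalised to -1 to 1, where 1 is 60 degrees; "hand": the opening, from -1 (shut) to 1 (fully open), so that 0 is half open. In form: [{"tx": .., "ty": .., "tz": .., "wx": .., "wy": .., "wz": .., "hand": ..}, ...]. A call has exactly 8 rows; each row is the pose to reach, as a shift and turn from the pose commanded when the call began, along the tool's axes at that moment; what a row does not reach only later rows make up. A row lasts 1/12 s, in which the tool goes at most 41.7 mm and 7.16 degrees, less where a joint would pass 70% of its speed; a pose out of reach is approached as far as the arm can. A call with a number of a shift or a turn outside -1 to 1 is refused whole. A call with a gripper value outside its range is refused whole. The fingers move at their own pace and stop on an object; "newtons" is the grip in N (left out, the last holds). Time passes only in rows, so rows that repeat a pose let the fingers close, or fill a call up. It gives the time, the measured TCP pose, the force, the opening and the grip force at its end, in the units of the state.
- ctrl.get_obs(): the state, without advancing time (a new reading comes with each control period).
- ctrl.capture(name): name is "scene" or "top" or "wrist"; returns the picture (480x640x3 uint8, blue, green, red); there is no depth.
- ctrl.calibration(name): a dict with "vfov" (degrees; the focal length in pixels is half the picture's height over the tangent of half this angle, whatever the lens; pixels are square), "cx", "cy" (the principal point, pixels), "D" ([k1, k2, p1, p2, k3] as OpenCV has them; the pictures are not rectified), "rvec" (rotation vector, rad) and "tvec" (3), from world to camera coordinates, as OpenCV has them; the wrist camera has in their place "mount" (4x4, takes a point from camera to tool coordinates, whose origin is the TCP and whose axes are the flange's). Camera axes: x right, y down, z forward; pixel columns grow to the right and rows downward; lengths in m; the calibration is good to about 2 mm. A picture is of the moment at which its call begins: read the wrist's pose just before it. calibration takes no time and is no camera call.
- ctrl.job_done(): hands the job in; it is judged then, once.
The state is a dict: "time": time; "joint_pos": joint angles; "joint_velocities": joint speeds; "effort": joint torques, N m; "position": TCP position; "ee_rot": TCP orientation; "ft_force": force on the tool from outside, world axes, zero at the start; "moment": the same for the moment, N m; "finger_gap": finger opening in m; "grasp_force": force on a finger pad.
Only numpy, scipy, OpenCV 4.12 (cv2) and the standard library are available. Lean on these libraries where they do the work, as an engineer would, in place of code of your own. Each camera call takes 0.05 s, during which the arm holds its last target. There are 200 camera calls.

## Working session

There is one attempt and no reset: what is moved stays moved. The work goes in short steps, Python scripts to look and compute and a tool call to move; the robot and the scene stay as the last step left them, time stands still between calls to the robot, and variables do not carry over. Pictures are saved under pics/ and viewed, at most 10 in all, crops included, and the job is handed in when it is done.

Besides the shell and the picture viewer there is one more tool, called after ">>>" by a JSON object that holds its "name" and its "arguments", one argument or row to a line. move_arm: Moves the arm, as the interface text tells. Its arguments: {"type":"object","properties":{"motion":{"type":"array"},"newtons":{"type":"number"}},"required":["motion"]}

```bash
mkdir -p pics
python3 - <<'E'
from station import ctrl
import cv2
o=ctrl.get_obs(); print(o['time'],o['position'],o['ee_rot'],o['finger_gap'],ctrl.grip_point_offset)
for n in ("scene","top"):
    im=ctrl.capture(n); cv2.imwrite(f"pics/{n}0.png",im); print(n,ctrl.calibration(n))
print(ctrl.calibration("wrist"))
E
```

```text
0.0 [ 0.17781742 -0.49354385  0.23052851] [[ 9.40801941e-01  3.38956386e-01 -5.24994005e-04]
 [ 3.38956793e-01 -9.40800744e-01  1.50081981e-03]
 [ 1.47977094e-05 -1.58992448e-03 -9.99998736e-01]] 0.08567750869393202 -0.0187
scene {'vfov': 45.41313010417667, 'cx': 327.4211128328901, 'cy': 241.706427191062, 'D': array([-0.04946644,  0.        ,  0.        ,  0.        ,  0.        ]), 'rvec': array([ 2.09662216,  0.53250266, -0.28088256]), 'tvec': array([-0.50999919, -0.04237503,  1.62802598])}
top {'vfov': 48.214906518934484, 'cx': 319.9464058747441, 'cy': 241.62182726936672, 'D': array([-0.06909983,  0.        ,  0.        ,  0.        ,  0.        ]), 'rvec': array([ 2.18718194, -2.15795485,  0.100392  ]), 'tvec': array([0.04869185, 0.5806036 , 1.47208456])}
{'vfov': 62.22600518545468, 'cx': 317.37105117303963, 'cy': 238.39076850277453, 'D': array([-0.00339259,  0.        ,  0.        ,  0.        ,  0.        ]), 'mount': array([[-4.20968267e-04, -9.57079841e-01, -2.89824087e-01,
         7.38154796e-02],
       [ 9.99999838e-01, -5.13708580e-04,  2.43913222e-04,
         3.41809602e-04],
       [-3.82329548e-04, -2.89823937e-01,  9.57079902e-01,
        -1.42726727e-01],
       [ 0.00000000e+00,  0.00000000e+00,  0.00000000e+00,
         1.00000000e+00]])}
```

View pics/top0.png

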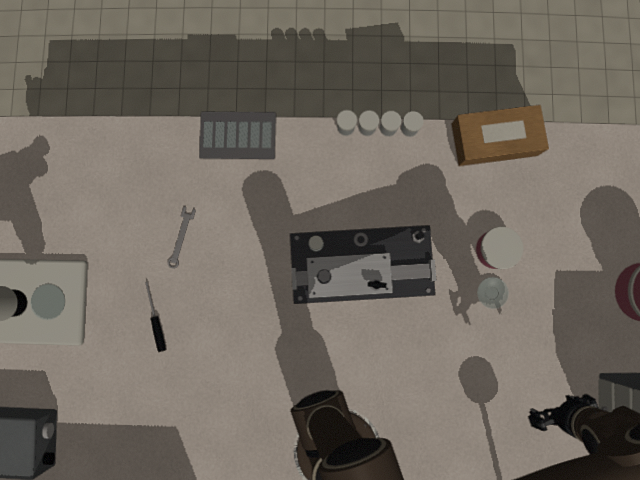

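View pics/scene0.png

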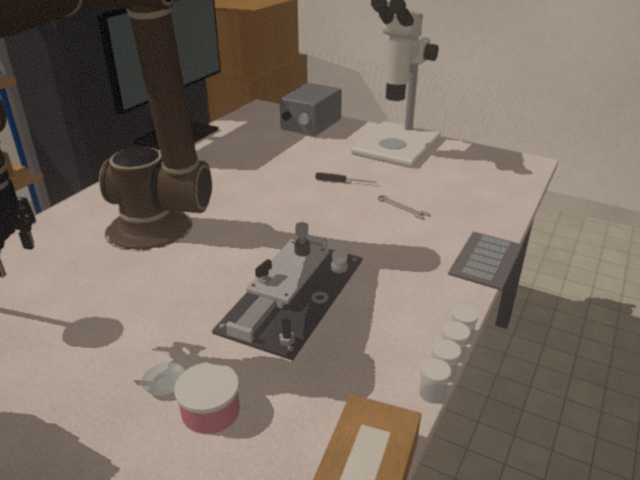

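The top picture shows the rail plate at about (290-435, 225-303), with the bolt near (323,276) and the knob near (377,285). The spare bolt, washer and jar are on the plate's far side. I'll zoom in on both pictures.

Run:
```python
import cv2,numpy as np
a=cv2.resize(cv2.imread("pics/top0.png")[215:315,280:440],None,fx=5,fy=5,interpolation=cv2.INTER_CUBIC)
a=cv2.convertScaleAbs(a,alpha=1.5,beta=10)
cv2.imwrite("pics/topc.png",a)
b=cv2.resize(cv2.imread("pics/scene0.png")[215:360,205:375],None,fx=4,fy=4,interpolation=cv2.INTER_CUBIC)
cv2.imwrite("pics/scenec.png",cv2.convertScaleAbs(b,alpha=1.5,beta=10))
```

```text
(no output)
```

View pics/topc.png

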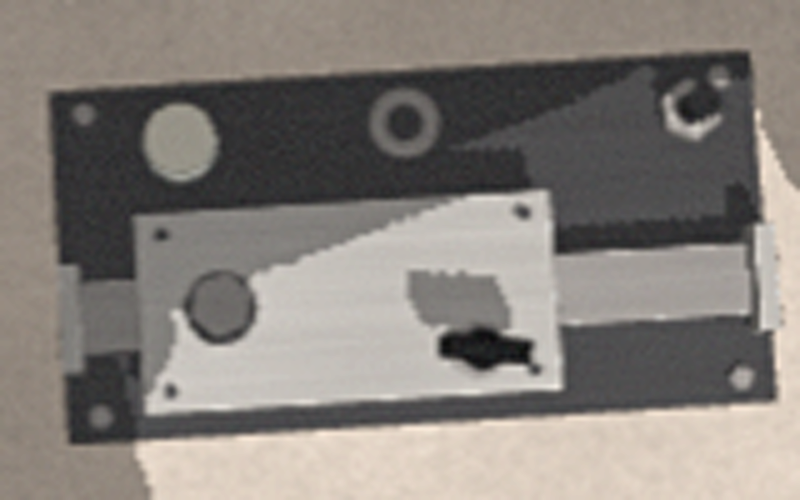

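View pics/scenec.png

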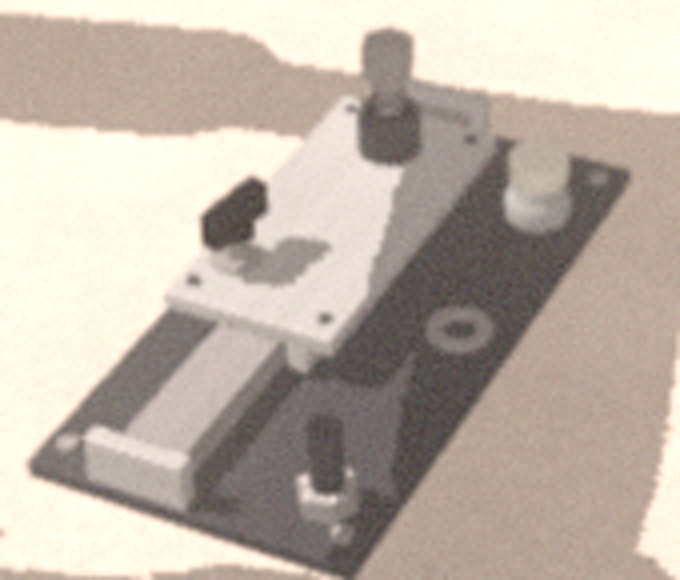

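The top crop shows the carriage corners at (135,215), (550,190), (563,388) and (147,413), the bolt head at (221,305) and the knob bar at (485,347). The bar is roughly along the rail. Next I'll fit the rail yaw and the positions.

```bash
cat > h.py <<'E'
from station import ctrl
import cv2,numpy as np
def cam(n,o=None):
    c=ctrl.calibration(n); f=240/np.tan(np.radians(c['vfov'])/2)
    K=np.array([[f,0,c['cx']],[0,f,c['cy']],[0,0,1]])
    if n=='wrist':
        T=np.eye(4);T[:3,:3]=np.array(o['ee_rot']);T[:3,3]=o['position']
        W=np.linalg.inv(T@c['mount']);R=W[:3,:3];t=W[:3,3]
    else: R=cv2.Rodrigues(c['rvec'])[0];t=c['tvec']
    return K,np.array(c['D']),R,np.array(t)
def ray(C,px,z):
    K,D,R,t=C
    p=cv2.undistortPoints(np.array(px,float).reshape(-1,1,2),K,D)[:,0]
    d=np.c_[p,np.ones(len(p))]@R; c=-R.T@t
    return c+d*((z-c[2])/d[:,2])[:,None]
def proj(C,P):
    K,D,R,t=C
    return cv2.projectPoints(np.array(P,float).reshape(-1,1,3),cv2.Rodrigues(R)[0],t,K,D)[0][:,0]
E
python3 - <<'E'
from h import *
from scipy.optimize import least_squares
T=cam('top');S=cam('scene')
ct=np.array([(135,215),(550,190),(563,388),(147,413)])/5+[280,215]
cs=np.array([(347,97),(497,145),(335,350),(165,297)])/4+[205,215]
bt=np.array([(50,92),(750,52),(776,400),(70,442)])/5+[280,215]
bs=np.array([(630,172),(350,578),(30,467)])/4+[205,215]
lc=lambda: np.array([(55,115),(55,-115),(-55,-115),(-55,115)])/1e3
def W(p,xy,z):
    c,s=np.cos(p[2]),np.sin(p[2]); xy=np.array(xy,float).reshape(-1,2)
    return np.c_[xy@np.array([[c,s],[-s,c]])+p[:2],np.full(len(xy),z)]
L=lc()
base=np.array([(130,200),(130,-200),(-70,-200),(-70,200)])/1e3
def res(q):
    r=q[:3]; cp=np.array([*W(r,[0,q[3]],0)[0][:2],q[2]])
    return np.r_[(proj(T,W(cp,L,.046))-ct).ravel(),(proj(S,W(cp,L[[3,0,1,2]],.046))-cs).ravel(),
     (proj(T,W(r,base,.012))-bt).ravel(),(proj(S,W(r,base[:3],.012))-bs).ravel()]
s=least_squares(res,[.4,0,0,0],loss='soft_l1');q=s.x;print(q,np.round(res(q).reshape(-1,2),1).tolist())
cp=np.array([*W(q[:3],[0,q[3]],0)[0][:2],q[2]])
print('knob',W(cp,[-.0305,-.07],.079),'bolt',W(cp,[0,.07],.12))
print('seen bolt',ray(T,np.array([221,305])/5+[280,215],.127),ray(S,np.array([388,37])/4+[205,215],.127),'knob',ray(T,np.array([485,347])/5+[280,215],.09),ray(S,np.array([236,213])/4+[205,215],.079))
print('bar ends',ray(T,np.array([[440,344],[531,351]])/5+[280,215],.09))
E
```

```text
[ 0.49194495 -0.06752275  0.07551998  0.04035869] [[-0.0, -1.0], [0.2, -1.2], [0.6, -0.8], [0.0, -0.5], [-1.1, -0.9], [-0.0, -3.1], [-1.1, -2.3], [-1.0, -1.6], [-0.0, -1.0], [0.6, -1.7], [1.1, -0.7], [0.0, -0.1], [0.1, -1.0], [0.2, -2.0], [-1.6, -1.4]]
knob [[ 0.46376827 -0.09938074  0.079     ]] bolt [[0.48361858 0.04252139 0.12      ]]
seen bolt [[0.48110004 0.04404381 0.127     ]] [[0.48390129 0.0449357  0.127     ]] knob [[ 0.4616982  -0.09699375  0.09      ]] [[ 0.46522432 -0.09874143  0.079     ]]
bar ends [[ 0.4629939  -0.07300836  0.09      ]
 [ 0.45987305 -0.12152694  0.09      ]]
```

>>> {"name": "move_arm", "arguments": {
  "motion": [
    {"tx":0.25,"ty":-0.17,"tz":0,"hand":0.2},
    {"tx":0.5,"ty":-0.34,"tz":0,"hand":0.2},
    {"tx":0.75,"ty":-0.51,"tz":0,"hand":0.2},
    {"tx":1,"ty":-0.68,"tz":0,"hand":0.2},
    {"tx":1,"ty":-0.68,"tz":0,"hand":0.2},
    {"tx":1,"ty":-0.68,"tz":0,"hand":0.2},
    {"tx":1,"ty":-0.68,"tz":0,"hand":0.2},
    {"tx":1,"ty":-0.68,"tz":0,"hand":0.2}
  ]
}}

```text
schema error: expected keys tx, ty, tz, wx, wy, wz, hand
```

>>> {"name": "move_arm", "arguments": {
  "motion": [
    {"tx":0.25,"ty":-0.17,"tz":0,"hand":0.2},
    {"tx":0.5,"ty":-0.34,"tz":0,"hand":0.2},
    {"tx":0.75,"ty":-0.51,"tz":0,"hand":0.2},
    {"tx":1,"ty":-0.68,"tz":0.1,"hand":0.2},
    {"tx":1,"ty":-0.68,"tz":0.1,"hand":0.2},
    {"tx":1,"ty":-0.68,"tz":0.1,"hand":0.2},
    {"tx":1,"ty":-0.68,"tz":0.1,"hand":0.2},
    {"tx":1,"ty":-0.68,"tz":0.1,"hand":0.2}
  ]
}}

```text
schema error: expected keys tx, ty, tz, wx, wy, wz, hand
```

>>> {"name": "move_arm", "arguments": {
  "motion": [
    {"tx":0.2,"ty":-0.13,"tz":0.05,"wz":-0.1,"hand":0.2},
    {"tx":0.4,"ty":-0.26,"tz":0.1,"wz":-0.2,"hand":0.2},
    {"tx":0.69,"ty":-0.46,"tz":0.15,"wz":-0.3,"hand":0.2},
    {"tx":0.69,"ty":-0.46,"tz":0.15,"wz":-0.4,"hand":0.2},
    {"tx":0.69,"ty":-0.46,"tz":0.15,"wz":-0.5,"hand":0.2},
    {"tx":0.69,"ty":-0.46,"tz":0.15,"wz":-0.6,"hand":0.2},
    {"tx":0.69,"ty":-0.46,"tz":0.15,"wz":-0.7,"hand":0.2},
    {"tx":0.69,"ty":-0.46,"tz":0.15,"wz":-0.7,"hand":0.2}
  ]
}}

```text
schema error: expected keys tx, ty, tz, wx, wy, wz, hand
```

>>> {"name": "move_arm", "arguments": {
  "motion": [
    {"wz":-0.1,"hand":0.2},
    {"wz":-0.2,"hand":0.2},
    {"wz":-0.3,"hand":0.2},
    {"wz":-0.4,"hand":0.2},
    {"wz":-0.41,"hand":0.2},
    {"wz":-0.41,"hand":0.2},
    {"wz":-0.41,"hand":0.2},
    {"wz":-0.41,"hand":0.2}
  ]
}}

```text
schema error: expected keys tx, ty, tz, wx, wy, wz, hand
```

Run:
```python
from h import *
o=ctrl.get_obs(); im=ctrl.capture('wrist'); cv2.imwrite('pics/w1.png',cv2.convertScaleAbs(im,alpha=1.3,beta=10))
np.save('w1.npy',np.r_[np.ravel(o['ee_rot']),o['position']])
print(o['time'],o['position'],np.arctan2(o['ee_rot'][1][0],o['ee_rot'][0][0]),o['finger_gap'],o['joint_pos'],o['ft_force'])
C=cam('wrist',o);print(proj(C,[[.464,-.099,.091],[.4836,.0425,.127]]))
```

```text
0.1 [ 0.17781346 -0.49360232  0.23059418] 0.34575771022907137 0.08544557675730746 [-1.22502287e+00  1.26368135e-01 -4.04780335e-02  1.40538838e+00
 -1.54850950e-05  1.57081210e+00] [ 0.71512746 -0.08651666 -0.25624419]
[[ -290.24765352  -639.56332208]
 [ -885.59907654 -1110.73235354]]
```

View pics/w1.png

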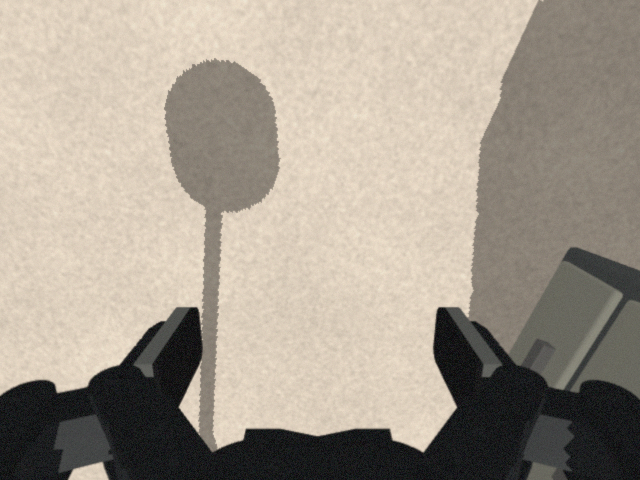

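The wrist picture shows only bench and the fingers, because the move was refused for missing keys. I'll send it again with all the keys.

>>> {"name": "move_arm", "arguments": {
  "motion": [
    {"tx":0.25,"ty":-0.17,"tz":0,"wx":0,"wy":0,"wz":0,"hand":0.2},
    {"tx":0.5,"ty":-0.34,"tz":0,"wx":0,"wy":0,"wz":0,"hand":0.2},
    {"tx":0.75,"ty":-0.51,"tz":0,"wx":0,"wy":0,"wz":0,"hand":0.2},
    {"tx":1,"ty":-0.68,"tz":0,"wx":0,"wy":0,"wz":0,"hand":0.2},
    {"tx":1,"ty":-0.68,"tz":0,"wx":0,"wy":0,"wz":0,"hand":0.2},
    {"tx":1,"ty":-0.68,"tz":0,"wx":0,"wy":0,"wz":0,"hand":0.2},
    {"tx":1,"ty":-0.68,"tz":0,"wx":0,"wy":0,"wz":0,"hand":0.2},
    {"tx":1,"ty":-0.68,"tz":0,"wx":0,"wy":0,"wz":0,"hand":0.2}
  ]
}}

```text
time: 0.82
position: [0.2843, -0.3475, 0.2312]
ee_rot: [[0.941, 0.339, -0.0], [0.339, -0.941, -0.0], [-0.0, 0.0, -1.0]]
ft_force: [-0.6, -0.2, 0.4]
finger_gap: 0.0513
grasp_force: 0.0
```

>>> {"name": "move_arm", "arguments": {
  "motion": [
    {"tx":0.25,"ty":-0.17,"tz":0,"wx":0,"wy":0,"wz":0,"hand":0.2},
    {"tx":0.5,"ty":-0.34,"tz":0,"wx":0,"wy":0,"wz":0,"hand":0.2},
    {"tx":0.75,"ty":-0.51,"tz":0,"wx":0,"wy":0,"wz":0,"hand":0.2},
    {"tx":1,"ty":-0.68,"tz":0.1,"wx":0,"wy":0,"wz":0,"hand":0.2},
    {"tx":1,"ty":-0.68,"tz":0.1,"wx":0,"wy":0,"wz":0,"hand":0.2},
    {"tx":1,"ty":-0.68,"tz":0.1,"wx":0,"wy":0,"wz":0,"hand":0.2},
    {"tx":1,"ty":-0.68,"tz":0.1,"wx":0,"wy":0,"wz":0,"hand":0.2},
    {"tx":1,"ty":-0.68,"tz":0.1,"wx":0,"wy":0,"wz":0,"hand":0.2}
  ]
}}

```text
time: 1.48
position: [0.3907, -0.2015, 0.2163]
ee_rot: [[0.941, 0.337, -0.001], [0.337, -0.941, -0.0], [-0.001, 0.0, -1.0]]
ft_force: [0.8, 0.6, -0.1]
finger_gap: 0.0514
grasp_force: 0.0
```

>>> {"name": "move_arm", "arguments": {
  "motion": [
    {"tx":0.2,"ty":-0.13,"tz":0.05,"wx":0,"wy":0,"wz":-0.1,"hand":0.2},
    {"tx":0.4,"ty":-0.26,"tz":0.1,"wx":0,"wy":0,"wz":-0.2,"hand":0.2},
    {"tx":0.69,"ty":-0.46,"tz":0.15,"wx":0,"wy":0,"wz":-0.3,"hand":0.2},
    {"tx":0.69,"ty":-0.46,"tz":0.15,"wx":0,"wy":0,"wz":-0.4,"hand":0.2},
    {"tx":0.69,"ty":-0.46,"tz":0.15,"wx":0,"wy":0,"wz":-0.5,"hand":0.2},
    {"tx":0.69,"ty":-0.46,"tz":0.15,"wx":0,"wy":0,"wz":-0.6,"hand":0.2},
    {"tx":0.69,"ty":-0.46,"tz":0.15,"wx":0,"wy":0,"wz":-0.7,"hand":0.2},
    {"tx":0.69,"ty":-0.46,"tz":0.15,"wx":0,"wy":0,"wz":-0.7,"hand":0.2}
  ]
}}

```text
time: 2.15
position: [0.4649, -0.1019, 0.194]
ee_rot: [[0.472, 0.881, 0.0], [0.881, -0.472, -0.0], [-0.0, 0.0, -1.0]]
ft_force: [0.9, -0.5, 0.8]
finger_gap: 0.0514
grasp_force: 0.0
```

>>> {"name": "move_arm", "arguments": {
  "motion": [
    {"tx":0,"ty":0,"tz":0,"wx":0,"wy":0,"wz":-0.1,"hand":0.2},
    {"tx":0,"ty":0,"tz":0,"wx":0,"wy":0,"wz":-0.2,"hand":0.2},
    {"tx":0,"ty":0,"tz":0,"wx":0,"wy":0,"wz":-0.3,"hand":0.2},
    {"tx":0,"ty":0,"tz":0,"wx":0,"wy":0,"wz":-0.41,"hand":0.2},
    {"tx":0,"ty":0,"tz":0,"wx":0,"wy":0,"wz":-0.41,"hand":0.2},
    {"tx":0,"ty":0,"tz":0,"wx":0,"wy":0,"wz":-0.41,"hand":0.2},
    {"tx":0,"ty":0,"tz":0,"wx":0,"wy":0,"wz":-0.41,"hand":0.2},
    {"tx":0,"ty":0,"tz":0,"wx":0,"wy":0,"wz":-0.41,"hand":0.2}
  ]
}}

```text
time: 2.82
position: [0.465, -0.1008, 0.1939]
ee_rot: [[0.066, 0.998, 0.0], [0.998, -0.066, -0.0], [-0.0, 0.0, -1.0]]
ft_force: [0.2, 0.4, -0.5]
finger_gap: 0.0517
grasp_force: 0.0
```

```bash
cat > look.py <<'E'
from h import *
import sys
o=ctrl.get_obs(); im=ctrl.capture('wrist'); cv2.imwrite(sys.argv[1],cv2.convertScaleAbs(im,alpha=1.3,beta=10))
np.save('o.npy',np.r_[np.ravel(o['ee_rot']),o['position']])
print(o['time'],o['position'],np.arctan2(o['ee_rot'][1][0],o['ee_rot'][0][0]),o['finger_gap'],o['joint_pos'],o['ft_force'],o['moment'])
C=cam('wrist',o);print(proj(C,[[.464,-.099,.091],[.4836,.0425,.127]]))
E
python3 look.py pics/w2.png
```

```text
2.8167 [ 0.46497282 -0.1007742   0.19387293] 1.5046886995965036 0.05165044718487664 [-2.13391191e-01  3.54424687e-02 -2.20110788e-01  1.31509602e+00
 -6.31959300e-05  1.42351275e+00] [ 0.1899721   0.43567501 -0.47990629] [-0.02179821 -0.00371131  0.00712053]
[[315.4949063  234.44484682]
 [337.10596062 -44.77560679]]
```

View pics/w2.png

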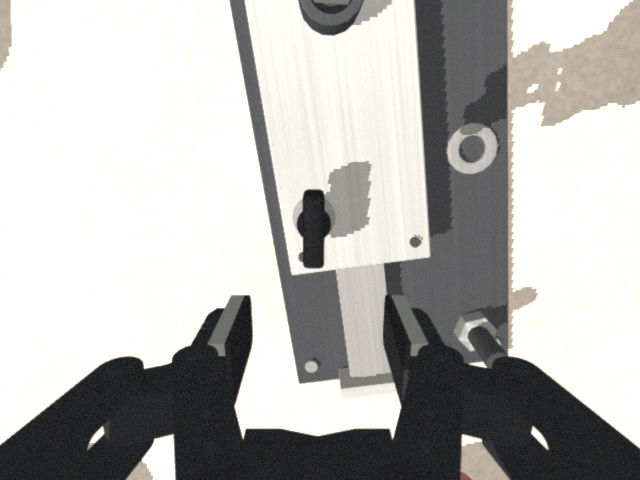

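The bar's top is centred at about (313,229) and is parallel to the tool's x axis, close to the predicted (315,234). I'll descend and grip.

>>> {"name": "move_arm", "arguments": {
  "motion": [
    {"tx":0.025,"ty":-0.015,"tz":0.15,"wx":0,"wy":0,"wz":0,"hand":0.2},
    {"tx":0.025,"ty":-0.015,"tz":0.35,"wx":0,"wy":0,"wz":0,"hand":0.2},
    {"tx":0.025,"ty":-0.015,"tz":0.55,"wx":0,"wy":0,"wz":0,"hand":0.2},
    {"tx":0.025,"ty":-0.015,"tz":0.7,"wx":0,"wy":0,"wz":0,"hand":0.2},
    {"tx":0.025,"ty":-0.015,"tz":0.8,"wx":0,"wy":0,"wz":0,"hand":0.2},
    {"tx":0.025,"ty":-0.015,"tz":0.86,"wx":0,"wy":0,"wz":0,"hand":0.2},
    {"tx":0.025,"ty":-0.015,"tz":0.86,"wx":0,"wy":0,"wz":0,"hand":0.2},
    {"tx":0.025,"ty":-0.015,"tz":0.86,"wx":0,"wy":0,"wz":0,"hand":0.2}
  ]
}}

```text
time: 3.53
position: [0.4631, -0.0964, 0.0651]
ee_rot: [[0.063, 0.998, -0.0], [0.998, -0.063, -0.0], [-0.0, -0.0, -1.0]]
ft_force: [0.6, 0.1, -0.3]
finger_gap: 0.0512
grasp_force: 0.0
```

>>> {"name": "move_arm", "arguments": {
  "motion": [
    {"tx":0,"ty":0,"tz":0,"wx":0,"wy":0,"wz":0,"hand":-0.3},
    {"tx":0,"ty":0,"tz":0,"wx":0,"wy":0,"wz":0,"hand":-0.5},
    {"tx":0,"ty":0,"tz":0,"wx":0,"wy":0,"wz":0,"hand":-0.6},
    {"tx":0,"ty":0,"tz":0,"wx":0,"wy":0,"wz":0,"hand":-1},
    {"tx":0,"ty":0,"tz":0,"wx":0,"wy":0,"wz":0,"hand":-1},
    {"tx":0,"ty":0,"tz":0,"wx":0,"wy":0,"wz":0,"hand":-1},
    {"tx":0,"ty":0,"tz":0,"wx":0,"wy":0,"wz":0,"hand":-1},
    {"tx":0,"ty":0,"tz":0,"wx":0,"wy":0,"wz":0,"hand":-1}
  ],
  "newtons": 30
}}

```text
time: 4.2
position: [0.4626, -0.0965, 0.0662]
ee_rot: [[0.063, 0.998, 0.0], [0.998, -0.063, -0.001], [-0.001, 0.0, -1.0]]
ft_force: [-5.6, 0.6, 6.8]
finger_gap: 0.021
grasp_force: 29.0
```

The gap of 21 mm and 7 N upward show that the tips caught the disc under the bar. I'll open, raise 11 mm and close again.

>>> {"name": "move_arm", "arguments": {
  "motion": [
    {"tx":0,"ty":0,"tz":0,"wx":0,"wy":0,"wz":0,"hand":-0.2},
    {"tx":0,"ty":0,"tz":0,"wx":0,"wy":0,"wz":0,"hand":-0.2},
    {"tx":0,"ty":0,"tz":-0.07,"wx":0,"wy":0,"wz":0,"hand":-0.2},
    {"tx":0,"ty":0,"tz":-0.07,"wx":0,"wy":0,"wz":0,"hand":-0.2},
    {"tx":0,"ty":0,"tz":-0.07,"wx":0,"wy":0,"wz":0,"hand":-1},
    {"tx":0,"ty":0,"tz":-0.07,"wx":0,"wy":0,"wz":0,"hand":-1},
    {"tx":0,"ty":0,"tz":-0.07,"wx":0,"wy":0,"wz":0,"hand":-1},
    {"tx":0,"ty":0,"tz":-0.07,"wx":0,"wy":0,"wz":0,"hand":-1}
  ],
  "newtons": 30
}}

```text
time: 4.87
position: [0.4627, -0.0965, 0.0759]
ee_rot: [[0.063, 0.998, -0.0], [0.998, -0.063, -0.0], [-0.0, -0.0, -1.0]]
ft_force: [-4.4, 1.3, 8.0]
finger_gap: 0.0129
grasp_force: 31.9
```

>>> {"name": "move_arm", "arguments": {
  "motion": [
    {"tx":0,"ty":0,"tz":0,"wx":0,"wy":0,"wz":0.08,"hand":-1},
    {"tx":0,"ty":0,"tz":0,"wx":0,"wy":0,"wz":0.18,"hand":-1},
    {"tx":0,"ty":0,"tz":0,"wx":0,"wy":0,"wz":0.28,"hand":-1},
    {"tx":0,"ty":0,"tz":0,"wx":0,"wy":0,"wz":0.38,"hand":-1},
    {"tx":0,"ty":0,"tz":0,"wx":0,"wy":0,"wz":0.48,"hand":-1},
    {"tx":0,"ty":0,"tz":0,"wx":0,"wy":0,"wz":0.58,"hand":-1},
    {"tx":0,"ty":0,"tz":0,"wx":0,"wy":0,"wz":0.68,"hand":-1},
    {"tx":0,"ty":0,"tz":0,"wx":0,"wy":0,"wz":0.76,"hand":-1}
  ]
}}

```text
time: 5.53
position: [0.4634, -0.0969, 0.0759]
ee_rot: [[0.76, 0.65, 0.001], [0.65, -0.76, -0.001], [-0.0, 0.002, -1.0]]
ft_force: [-1.0, -1.0, 5.4]
finger_gap: 0.0134
grasp_force: 31.6
```

```bash
cat > st.py <<'E'
from h import *
o=ctrl.get_obs()
for k in ('time','position','joint_pos','ft_force','moment','finger_gap','grasp_force'): print(k,np.round(o[k],4))
print('yaw',np.arctan2(o['ee_rot'][1][0],o['ee_rot'][0][0]))
E
python3 st.py
```

```text
time 5.5333
position [ 0.4634 -0.0969  0.0759]
joint_pos [-2.0550e-01  7.7400e-02 -4.3930e-01  1.0530e+00 -1.0000e-03  2.2288e+00]
ft_force [-0.9563 -0.9866  5.3786]
moment [-0.1922  0.2943  0.0975]
finger_gap 0.0134
grasp_force 31.6001
yaw 0.7072903789368101
```

>>> {"name": "move_arm", "arguments": {
  "motion": [
    {"tx":0,"ty":0,"tz":0,"wx":0,"wy":0,"wz":0.1,"hand":-1},
    {"tx":0,"ty":0,"tz":0,"wx":0,"wy":0,"wz":0.2,"hand":-1},
    {"tx":0,"ty":0,"tz":0,"wx":0,"wy":0,"wz":0.3,"hand":-1},
    {"tx":0,"ty":0,"tz":0,"wx":0,"wy":0,"wz":0.4,"hand":-1},
    {"tx":0,"ty":0,"tz":0,"wx":0,"wy":0,"wz":0.5,"hand":-1},
    {"tx":0,"ty":0,"tz":0,"wx":0,"wy":0,"wz":0.58,"hand":-1},
    {"tx":0,"ty":0,"tz":0,"wx":0,"wy":0,"wz":0.64,"hand":-1},
    {"tx":0,"ty":0,"tz":0,"wx":0,"wy":0,"wz":0.66,"hand":-1}
  ]
}}

```text
time: 6.2
position: [0.4637, -0.0964, 0.0759]
ee_rot: [[1.0, 0.02, 0.002], [0.02, -1.0, -0.0], [0.002, 0.0, -1.0]]
ft_force: [1.1, 0.5, 4.9]
finger_gap: 0.013
grasp_force: 32.3
```

```bash
python3 st.py
```

```text
time 6.2
position [ 0.4637 -0.0964  0.0759]
joint_pos [-2.0510e-01  7.7500e-02 -4.3920e-01  1.0526e+00  3.0000e-04  2.9167e+00]
ft_force [1.1129 0.5301 4.9012]
moment [0.063  0.0546 0.4681]
finger_gap 0.013
grasp_force 32.2981
yaw 0.019845546881756295
```

Stop reached: wrist moment 0.47 N m with almost no side force. I'll release, rise and go over the bolt.

>>> {"name": "move_arm", "arguments": {
  "motion": [
    {"tx":0,"ty":0,"tz":0,"wx":0,"wy":0,"wz":-0.02,"hand":-1},
    {"tx":0,"ty":0,"tz":0,"wx":0,"wy":0,"wz":-0.02,"hand":0},
    {"tx":0,"ty":0,"tz":0,"wx":0,"wy":0,"wz":-0.02,"hand":0},
    {"tx":0,"ty":0,"tz":-0.1,"wx":0,"wy":0,"wz":-0.02,"hand":0},
    {"tx":0,"ty":0,"tz":-0.3,"wx":0,"wy":0,"wz":-0.02,"hand":0},
    {"tx":0,"ty":0,"tz":-0.55,"wx":0,"wy":0,"wz":-0.02,"hand":0},
    {"tx":0,"ty":0,"tz":-0.8,"wx":0,"wy":0,"wz":-0.02,"hand":0},
    {"tx":0,"ty":0,"tz":-1,"wx":0,"wy":0,"wz":-0.02,"hand":0}
  ]
}}

```text
time: 6.87
position: [0.4628, -0.0965, 0.2275]
ee_rot: [[0.999, 0.042, 0.001], [0.042, -0.999, -0.0], [0.001, 0.0, -1.0]]
ft_force: [1.0, -0.1, -0.0]
finger_gap: 0.0425
grasp_force: 0.0
```

>>> {"name": "move_arm", "arguments": {
  "motion": [
    {"tx":0.02,"ty":-0.13,"tz":0,"wx":0,"wy":0,"wz":-0.11,"hand":0},
    {"tx":0.04,"ty":-0.3,"tz":0,"wx":0,"wy":0,"wz":-0.22,"hand":0},
    {"tx":0.06,"ty":-0.5,"tz":0,"wx":0,"wy":0,"wz":-0.33,"hand":0},
    {"tx":0.1,"ty":-0.7,"tz":0,"wx":0,"wy":0,"wz":-0.44,"hand":0},
    {"tx":0.13,"ty":-0.85,"tz":0,"wx":0,"wy":0,"wz":-0.55,"hand":0},
    {"tx":0.13,"ty":-0.93,"tz":0,"wx":0,"wy":0,"wz":-0.66,"hand":0},
    {"tx":0.13,"ty":-0.93,"tz":0,"wx":0,"wy":0,"wz":-0.77,"hand":0},
    {"tx":0.13,"ty":-0.93,"tz":0,"wx":0,"wy":0,"wz":-0.88,"hand":0}
  ]
}}

```text
time: 7.53
position: [0.4763, 0.0447, 0.2247]
ee_rot: [[0.564, 0.826, -0.001], [0.826, -0.564, -0.0], [-0.001, -0.001, -1.0]]
ft_force: [-0.1, 0.4, -0.1]
finger_gap: 0.043
grasp_force: 0.0
```

>>> {"name": "move_arm", "arguments": {
  "motion": [
    {"tx":0,"ty":0,"tz":0,"wx":0,"wy":0,"wz":-0.11,"hand":0},
    {"tx":0,"ty":0,"tz":0,"wx":0,"wy":0,"wz":-0.22,"hand":0},
    {"tx":0,"ty":0,"tz":0,"wx":0,"wy":0,"wz":-0.33,"hand":0},
    {"tx":0,"ty":0,"tz":0,"wx":0,"wy":0,"wz":-0.44,"hand":0},
    {"tx":0,"ty":0,"tz":0,"wx":0,"wy":0,"wz":-0.55,"hand":0},
    {"tx":0,"ty":0,"tz":0,"wx":0,"wy":0,"wz":-0.66,"hand":0},
    {"tx":0,"ty":0,"tz":0,"wx":0,"wy":0,"wz":-0.77,"hand":0},
    {"tx":0,"ty":0,"tz":0,"wx":0,"wy":0,"wz":-0.88,"hand":0}
  ]
}}

```text
time: 8.2
position: [0.4763, 0.0436, 0.2247]
ee_rot: [[-0.315, 0.949, -0.001], [0.949, 0.315, -0.0], [0.0, -0.001, -1.0]]
ft_force: [-0.9, 0.4, 0.8]
finger_gap: 0.0428
grasp_force: 0.0
```

>>> {"name": "move_arm", "arguments": {
  "motion": [
    {"tx":0,"ty":0,"tz":0,"wx":0,"wy":0,"wz":-0.11,"hand":0},
    {"tx":0,"ty":0,"tz":0,"wx":0,"wy":0,"wz":-0.22,"hand":0},
    {"tx":0,"ty":0,"tz":0,"wx":0,"wy":0,"wz":-0.33,"hand":0},
    {"tx":0,"ty":0,"tz":0,"wx":0,"wy":0,"wz":-0.44,"hand":0},
    {"tx":0,"ty":0,"tz":0,"wx":0,"wy":0,"wz":-0.55,"hand":0},
    {"tx":0,"ty":0,"tz":0,"wx":0,"wy":0,"wz":-0.66,"hand":0},
    {"tx":0,"ty":0,"tz":0,"wx":0,"wy":0,"wz":-0.77,"hand":0},
    {"tx":0,"ty":0,"tz":0,"wx":0,"wy":0,"wz":-0.88,"hand":0}
  ]
}}

```text
time: 8.87
position: [0.4763, 0.0436, 0.2247]
ee_rot: [[-0.946, 0.323, -0.001], [0.323, 0.946, -0.0], [0.001, -0.001, -1.0]]
ft_force: [0.2, 0.1, -0.2]
finger_gap: 0.0425
grasp_force: 0.0
```

>>> {"name": "move_arm", "arguments": {
  "motion": [
    {"tx":0,"ty":0,"tz":0,"wx":0,"wy":0,"wz":-0.11,"hand":0},
    {"tx":0,"ty":0,"tz":0,"wx":0,"wy":0,"wz":-0.22,"hand":0},
    {"tx":0,"ty":0,"tz":0,"wx":0,"wy":0,"wz":-0.33,"hand":0},
    {"tx":0,"ty":0,"tz":0,"wx":0,"wy":0,"wz":-0.44,"hand":0},
    {"tx":0,"ty":0,"tz":0,"wx":0,"wy":0,"wz":-0.55,"hand":0},
    {"tx":0,"ty":0,"tz":0,"wx":0,"wy":0,"wz":-0.66,"hand":0},
    {"tx":0,"ty":0,"tz":0,"wx":0,"wy":0,"wz":-0.66,"hand":0},
    {"tx":0,"ty":0,"tz":0,"wx":0,"wy":0,"wz":-0.66,"hand":0}
  ]
}}

```text
time: 9.53
position: [0.4764, 0.0437, 0.2249]
ee_rot: [[-0.938, -0.346, -0.001], [-0.346, 0.938, -0.0], [0.001, 0.0, -1.0]]
ft_force: [-0.0, 0.2, 0.4]
finger_gap: 0.0426
grasp_force: 0.0
```

```bash
python3 look.py pics/w3.png
```

```text
9.5333 [0.47639977 0.04368522 0.22486839] -2.7884879504537414 0.042611463963521445 [ 9.14887098e-02  3.85344109e-02 -1.49180002e-01  1.38398814e+00
 -7.41271764e-05 -2.61615887e-01] [-0.03062197  0.17013917  0.42980525] [-0.0174817   0.01533227 -0.07566255]
[[126.34221552 138.34107507]
 [312.42984194 249.6238732 ]]
```

View pics/w3.png

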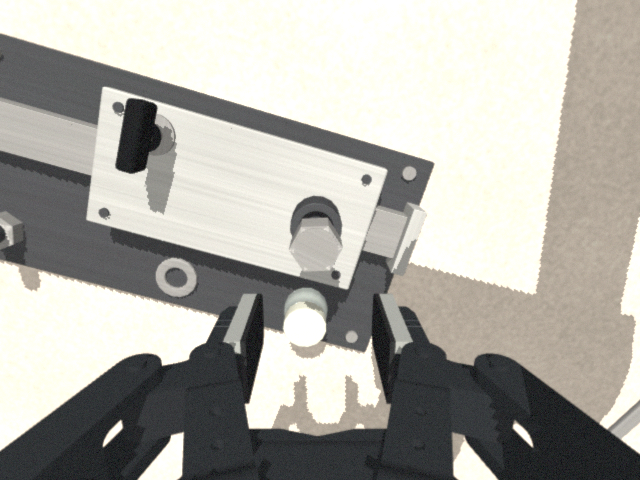

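The bar now lies across the rail at (137,135), and the bolt head is near (316,245). I'll zoom in on the hex.

Run:
```python
import cv2
im=cv2.imread('pics/w3.png')[190:290,266:366]
cv2.imwrite('pics/w3c.png',cv2.convertScaleAbs(cv2.resize(im,None,fx=6,fy=6,interpolation=cv2.INTER_CUBIC),alpha=1.5,beta=-70))
```

```text
(no output)
```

View pics/w3c.png

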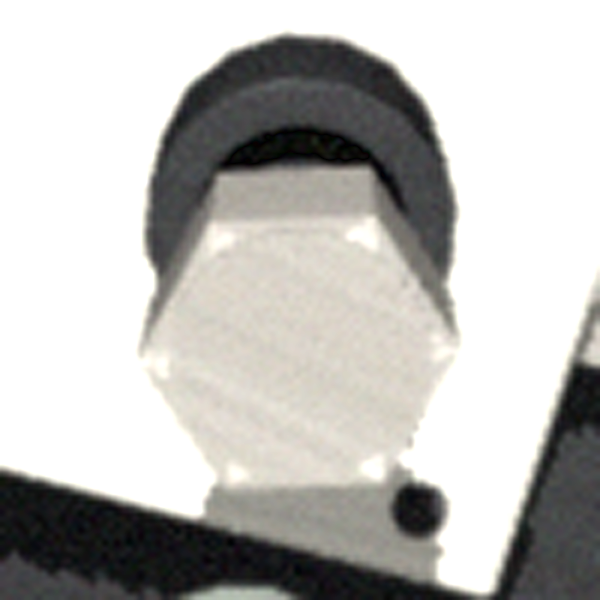

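The hex corners lie along the image x axis, tilted -3.3°. The flats will face the fingers after a clockwise turn of 26.7° (wz 0.445). The centre is at (316,248), which puts the bolt at about (0.482, 0.0442). Next I'll turn, descend and straddle it.

>>> {"name": "move_arm", "arguments": {
  "motion": [
    {"tx":-0.036,"ty":-0.01,"tz":0,"wx":0,"wy":0,"wz":0.11,"hand":0},
    {"tx":-0.036,"ty":-0.01,"tz":0.1,"wx":0,"wy":0,"wz":0.22,"hand":0},
    {"tx":-0.036,"ty":-0.01,"tz":0.25,"wx":0,"wy":0,"wz":0.33,"hand":0},
    {"tx":-0.036,"ty":-0.01,"tz":0.4,"wx":0,"wy":0,"wz":0.445,"hand":0},
    {"tx":-0.036,"ty":-0.01,"tz":0.5,"wx":0,"wy":0,"wz":0.445,"hand":0},
    {"tx":-0.036,"ty":-0.01,"tz":0.6,"wx":0,"wy":0,"wz":0.445,"hand":0},
    {"tx":-0.036,"ty":-0.01,"tz":0.75,"wx":0,"wy":0,"wz":0.445,"hand":0},
    {"tx":-0.036,"ty":-0.01,"tz":0.886,"wx":0,"wy":0,"wz":0.445,"hand":0}
  ],
  "newtons": 20
}}

```text
time: 10.25
position: [0.4822, 0.0442, 0.0915]
ee_rot: [[-0.994, 0.112, 0.0], [0.112, 0.994, -0.0], [-0.0, 0.0, -1.0]]
ft_force: [-0.1, -0.1, -0.5]
finger_gap: 0.0428
grasp_force: 0.0
```

>>> {"name": "move_arm", "arguments": {
  "motion": [
    {"tx":0,"ty":0,"tz":0,"wx":0,"wy":0,"wz":0,"hand":-0.1},
    {"tx":0,"ty":0,"tz":0,"wx":0,"wy":0,"wz":0,"hand":-0.18},
    {"tx":0,"ty":0,"tz":0,"wx":0,"wy":0,"wz":0,"hand":-0.24},
    {"tx":0,"ty":0,"tz":0,"wx":0,"wy":0,"wz":0,"hand":-0.24},
    {"tx":0,"ty":0,"tz":0,"wx":0,"wy":0,"wz":0,"hand":-0.24},
    {"tx":0,"ty":0,"tz":0,"wx":0,"wy":0,"wz":0,"hand":-0.24},
    {"tx":0,"ty":0,"tz":0,"wx":0,"wy":0,"wz":0,"hand":-0.24},
    {"tx":0,"ty":0,"tz":0,"wx":0,"wy":0,"wz":0,"hand":-0.24}
  ]
}}

```text
time: 10.92
position: [0.4824, 0.0443, 0.0928]
ee_rot: [[-0.994, 0.11, 0.001], [0.11, 0.994, 0.0], [-0.001, 0.0, -1.0]]
ft_force: [0.2, -0.5, 0.5]
finger_gap: 0.0324
grasp_force: 0.0
```

```bash
python3 st.py
```

```text
time 10.9167
position [0.4824 0.0443 0.0928]
joint_pos [ 0.0915  0.0877 -0.3891  1.0933 -0.      0.2013]
ft_force [ 0.1974 -0.469   0.5275]
moment [ 0.0177 -0.0207 -0.0431]
finger_gap 0.0324
grasp_force 0.0
yaw 3.031728471781435
```

```bash
cat > cmp.py <<'E'
from h import *
import sys,os
o=ctrl.get_obs(); im=ctrl.capture('wrist')
g=cv2.cvtColor(im,cv2.COLOR_BGR2GRAY)
if not os.path.exists('ref.png'): cv2.imwrite('ref.png',g)
r=cv2.imread('ref.png',0); 
c=proj(cam('wrist',o),[[.482,.0442,.127]])[0].astype(int)
x,y=c; best=[]
for s in (.9,.925,.95,.975,1.):
    t=cv2.resize(r[y-45:y+45,x-40:x+40],None,fx=s,fy=s)
    m=cv2.matchTemplate(g[y-75:y+75,x-60:x+60],t,cv2.TM_CCOEFF_NORMED); _,v,_,l=cv2.minMaxLoc(m)
    best.append((round(v,3),s,round(l[0]+t.shape[1]/2-60,1),round(l[1]+t.shape[0]/2-75,1)))
print(max(best),c,'t',o['time'],'q6',round(o['joint_pos'][5],3),'F',np.round(o['ft_force'],1),'M',np.round(o['moment'],3),'gap',round(o['finger_gap'],4),round(o['grasp_force'],1))
cv2.imwrite('cur.png',im)
E
python3 cmp.py
```

```text
(1.0, 1.0, 0.0, 0.0) [318 361] t 10.9167 q6 0.201 F [ 0.2 -0.5  0.5] M [ 0.018 -0.021 -0.043] gap 0.0324 0.0
```

>>> {"name": "move_arm", "arguments": {
  "motion": [
    {"tx":0,"ty":0,"tz":0,"wx":0,"wy":0,"wz":-0.08,"hand":-0.24},
    {"tx":0,"ty":0,"tz":0,"wx":0,"wy":0,"wz":-0.16,"hand":-0.24},
    {"tx":0,"ty":0,"tz":0,"wx":0,"wy":0,"wz":-0.24,"hand":-0.24},
    {"tx":0,"ty":0,"tz":0,"wx":0,"wy":0,"wz":-0.32,"hand":-0.24},
    {"tx":0,"ty":0,"tz":0,"wx":0,"wy":0,"wz":-0.4,"hand":-0.24},
    {"tx":0,"ty":0,"tz":0,"wx":0,"wy":0,"wz":-0.48,"hand":-0.24},
    {"tx":0,"ty":0,"tz":0,"wx":0,"wy":0,"wz":-0.54,"hand":-0.24},
    {"tx":0,"ty":0,"tz":0,"wx":0,"wy":0,"wz":-0.54,"hand":-0.24}
  ]
}}

```text
time: 11.63
position: [0.4823, 0.044, 0.0926]
ee_rot: [[-0.897, -0.441, 0.0], [-0.441, 0.897, -0.0], [-0.0, -0.001, -1.0]]
ft_force: [-0.1, -0.6, 0.3]
finger_gap: 0.0323
grasp_force: 0.4
```

```bash
python3 cmp.py
```

```text
(0.422, 1.0, 0.0, 1.0) [319 362] t 11.6333 q6 -0.366 F [-0.1 -0.6  0.3] M [-0.133 -0.027  0.01 ] gap 0.0323 0.4
```

Run:
```python
import cv2,numpy as np
a=cv2.imread('ref.png');b=cv2.imread('cur.png')
v=np.hstack([i[270:470,220:420] for i in (a,b)])
cv2.imwrite('pics/rc.png',cv2.resize(v,None,fx=2,fy=2,interpolation=cv2.INTER_CUBIC))
```

```text
(no output)
```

View pics/rc.png

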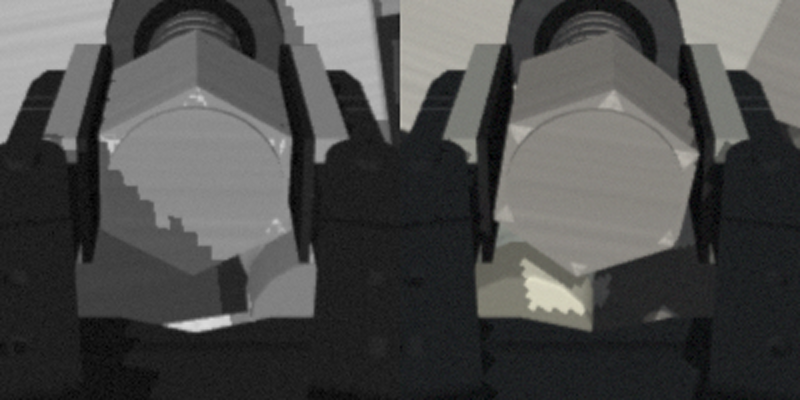

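The hex follows the fingers with about 6° of lag and no drop yet. I'll continue in small steps and match the head's edges against the previous frame.

```bash
cp cur.png prev.png
cat > cmp.py <<'E'
from h import *
o=ctrl.get_obs(); im=ctrl.capture('wrist')
def e(a):
    a=cv2.GaussianBlur(cv2.cvtColor(a,cv2.COLOR_BGR2GRAY),(0,0),1.2).astype(np.float32)
    a=np.log(a+8); return np.minimum(np.hypot(cv2.Sobel(a,5,1,0),cv2.Sobel(a,5,0,1)),1.)
x,y=319,362; r=e(cv2.imread('prev.png')); g=e(im); out=[]
for s in (.92,.94,.96,.98,1.,1.02):
    t=cv2.resize(r[y-48:y+50,x-42:x+42],None,fx=s,fy=s)
    m=cv2.matchTemplate(g[y-78:y+70,x-54:x+54],t,cv2.TM_CCOEFF_NORMED); _,v,_,l=cv2.minMaxLoc(m)
    out.append((round(float(v),3),s,round(l[0]+t.shape[1]/2-54,1),round(l[1]+t.shape[0]/2-78-1,1)))
print(sorted(out)[-3:],'t',o['time'],'q6',round(o['joint_pos'][5],3),'z',np.round(o['position'],4),'F',np.round(o['ft_force'],1),'M',np.round(o['moment'],3),'gap',round(o['finger_gap'],4),round(o['grasp_force'],1))
cv2.imwrite('prev.png',im)
E
python3 cmp.py
```

```text
[(0.915, 1.02, 0.0, -1.0), (0.918, 0.98, 0.0, 1.0), (0.983, 1.0, 0.0, 0.0)] t 11.6833 q6 -0.363 z [0.4824 0.0441 0.0926] F [-0.7 -0.6  0.8] M [-0.195 -0.091 -0.043] gap 0.0326 0.4
```

>>> {"name": "move_arm", "arguments": {
  "motion": [
    {"tx":0,"ty":0,"tz":0,"wx":0,"wy":0,"wz":-0.07,"hand":-0.24},
    {"tx":0,"ty":0,"tz":0,"wx":0,"wy":0,"wz":-0.14,"hand":-0.24},
    {"tx":0,"ty":0,"tz":0,"wx":0,"wy":0,"wz":-0.2,"hand":-0.24},
    {"tx":0,"ty":0,"tz":0,"wx":0,"wy":0,"wz":-0.26,"hand":-0.24},
    {"tx":0,"ty":0,"tz":0,"wx":0,"wy":0,"wz":-0.26,"hand":-0.24},
    {"tx":0,"ty":0,"tz":0,"wx":0,"wy":0,"wz":-0.26,"hand":-0.24},
    {"tx":0,"ty":0,"tz":0,"wx":0,"wy":0,"wz":-0.26,"hand":-0.24},
    {"tx":0,"ty":0,"tz":0,"wx":0,"wy":0,"wz":-0.26,"hand":-0.24}
  ]
}}

```text
time: 12.4
position: [0.4824, 0.0442, 0.0924]
ee_rot: [[-0.747, -0.664, 0.0], [-0.664, 0.747, -0.0], [-0.0, -0.0, -1.0]]
ft_force: [0.0, -1.1, 0.2]
finger_gap: 0.0328
grasp_force: 0.6
```

```bash
python3 cmp.py
```

```text
[(0.51, 1.0, 0.0, 0.0), (0.526, 0.94, -4.5, -7.0), (0.546, 0.92, -4.5, -7.0)] t 12.4 q6 -0.635 z [0.4824 0.0442 0.0924] F [ 0.  -1.1  0.2] M [-0.2   -0.184  0.03 ] gap 0.0328 0.6
```

>>> {"name": "move_arm", "arguments": {
  "motion": [
    {"tx":0,"ty":0,"tz":0,"wx":0,"wy":0,"wz":-0.07,"hand":-0.24},
    {"tx":0,"ty":0,"tz":0,"wx":0,"wy":0,"wz":-0.14,"hand":-0.24},
    {"tx":0,"ty":0,"tz":0,"wx":0,"wy":0,"wz":-0.2,"hand":-0.24},
    {"tx":0,"ty":0,"tz":0,"wx":0,"wy":0,"wz":-0.26,"hand":-0.24},
    {"tx":0,"ty":0,"tz":0,"wx":0,"wy":0,"wz":-0.26,"hand":-0.24},
    {"tx":0,"ty":0,"tz":0,"wx":0,"wy":0,"wz":-0.26,"hand":-0.24},
    {"tx":0,"ty":0,"tz":0,"wx":0,"wy":0,"wz":-0.26,"hand":-0.24},
    {"tx":0,"ty":0,"tz":0,"wx":0,"wy":0,"wz":-0.26,"hand":-0.24}
  ]
}}

```text
time: 13.12
position: [0.4824, 0.0443, 0.0924]
ee_rot: [[-0.541, -0.841, 0.0], [-0.841, 0.541, 0.0], [-0.0, -0.0, -1.0]]
ft_force: [0.9, -0.3, 0.9]
finger_gap: 0.0323
grasp_force: 0.7
```

```bash
python3 cmp.py
```

```text
[(0.432, 1.02, 0.0, 0.0), (0.443, 0.98, -1.0, 0.0), (0.463, 1.0, 0.0, 0.0)] t 13.1167 q6 -0.908 z [0.4824 0.0443 0.0924] F [ 0.9 -0.3  0.9] M [-0.13  -0.279 -0.006] gap 0.0323 0.7
```

```bash
cat > fit.py <<'E'
from h import *
import sys
from scipy.optimize import differential_evolution
O={'ee_rot':np.eye(3),'position':np.zeros(3)}
C=cam('wrist',O)
def fit(im,seed=1):
    g=cv2.cvtColor(im,cv2.COLOR_BGR2GRAY)
    a=np.log(cv2.GaussianBlur(g,(0,0),1.).astype(np.float32)+8)
    gx=cv2.Sobel(a,5,1,0)/4;gy=cv2.Sobel(a,5,0,1)/4
    an=np.radians(30+60*np.arange(6)); s=np.linspace(.08,.92,40)
    def P(p):
        h=p[1]; V=np.c_[.01732*np.cos(an+p[0]),.01732*np.sin(an+p[0])]+p[2:4]
        segs=[]
        for k in range(6):
            A,B=V[k],V[(k+1)%6]
            segs.append(np.c_[A+(B-A)*s[:,None],np.full(40,-h)])
        return np.array(segs)
    def f(p):
        # top-face edges; tool z is down so height h above TCP is z=-h
        q=proj(C,P(p).reshape(-1,3)).reshape(6,40,2); sc=0
        for k in range(6):
            d=q[k,-1]-q[k,0]; n=np.array([-d[1],d[0]])/np.hypot(*d)
            m=q[k].astype(np.float32)
            G=cv2.remap(gx,m[:,0],m[:,1],1)*n[0]+cv2.remap(gy,m[:,0],m[:,1],1)*n[1]
            sc+=np.mean(np.minimum(np.abs(G),.15))
        return -sc
    r=differential_evolution(f,[(np.radians(-14),np.radians(14)),(.012,.045),(-.003,.003),(-.003,.003)],seed=seed,popsize=25,maxiter=150)
    return np.round(np.r_[np.degrees(r.x[0]),r.x[1:]*1e3,r.fun],2)
# flats along tool y: hex with normals at 90deg -> corners at 0,60..: add 30
if __name__=='__main__':
    for n in sys.argv[1:]: print(n,fit(cv2.imread(n)))
E
sed -i 's/an=np.radians(30+60/an=np.radians(60/; ' fit.py; sed -i 's/60\*np.arange(6))/60*np.arange(6))/' fit.py; grep -n "an=" fit.py
python3 fit.py ref.png cur.png prev.png
```

```text
10:    an=np.radians(60*np.arange(6)); s=np.linspace(.08,.92,40)
ref.png [ 1.3  34.61  0.95 -0.36 -0.83]
cur.png [ 9.61 35.22  0.83 -0.44 -0.83]
prev.png [ 8.89 35.64  0.92 -0.5  -0.83]
```

The hex fit works: the head top is at 127.4, then 127.8, then 128.0 mm, so it is rising slightly and has not dropped. I'll keep turning back, using this fit as the check.

Create m.py:
```python
from fit import *
o=ctrl.get_obs(); im=ctrl.capture('wrist'); cv2.imwrite('prev.png',im)
p=fit(im); print('lag',p[0],'headtop',round(o['position'][2]*1e3+p[1],2),'off',p[2:],'t',o['time'],'q6',round(o['joint_pos'][5],3),'M',np.round(o['moment'],3),'F',np.round(o['ft_force'],1),'gap',round(o['finger_gap'],4))
```

```text
(no output)
```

>>> {"name": "move_arm", "arguments": {
  "motion": [
    {"tx":0,"ty":0,"tz":0,"wx":0,"wy":0,"wz":-0.07,"hand":-0.24},
    {"tx":0,"ty":0,"tz":0,"wx":0,"wy":0,"wz":-0.14,"hand":-0.24},
    {"tx":0,"ty":0,"tz":0,"wx":0,"wy":0,"wz":-0.2,"hand":-0.24},
    {"tx":0,"ty":0,"tz":0,"wx":0,"wy":0,"wz":-0.26,"hand":-0.24},
    {"tx":0,"ty":0,"tz":0,"wx":0,"wy":0,"wz":-0.26,"hand":-0.24},
    {"tx":0,"ty":0,"tz":0,"wx":0,"wy":0,"wz":-0.26,"hand":-0.24},
    {"tx":0,"ty":0,"tz":0,"wx":0,"wy":0,"wz":-0.26,"hand":-0.24},
    {"tx":0,"ty":0,"tz":0,"wx":0,"wy":0,"wz":-0.26,"hand":-0.24}
  ]
}}

```text
time: 13.83
position: [0.4823, 0.0443, 0.0924]
ee_rot: [[-0.295, -0.956, 0.0], [-0.956, 0.295, 0.0], [-0.0, -0.0, -1.0]]
ft_force: [1.9, -0.8, 1.6]
finger_gap: 0.0325
grasp_force: 0.8
```

```bash
python3 m.py
```

```text
lag 9.8 headtop 127.42 off [ 0.39 -0.3  -0.84] t 13.8333 q6 -1.18 M [-0.121 -0.332  0.004] F [ 1.9 -0.8  1.6] gap 0.0325
```

>>> {"name": "move_arm", "arguments": {
  "motion": [
    {"tx":0,"ty":0,"tz":0,"wx":0,"wy":0,"wz":-0.07,"hand":-0.24},
    {"tx":0,"ty":0,"tz":0,"wx":0,"wy":0,"wz":-0.14,"hand":-0.24},
    {"tx":0,"ty":0,"tz":0,"wx":0,"wy":0,"wz":-0.2,"hand":-0.24},
    {"tx":0,"ty":0,"tz":0,"wx":0,"wy":0,"wz":-0.26,"hand":-0.24},
    {"tx":0,"ty":0,"tz":0,"wx":0,"wy":0,"wz":-0.26,"hand":-0.24},
    {"tx":0,"ty":0,"tz":0,"wx":0,"wy":0,"wz":-0.26,"hand":-0.24},
    {"tx":0,"ty":0,"tz":0,"wx":0,"wy":0,"wz":-0.26,"hand":-0.24},
    {"tx":0,"ty":0,"tz":0,"wx":0,"wy":0,"wz":-0.26,"hand":-0.24}
  ]
}}

```text
time: 14.55
position: [0.4823, 0.0443, 0.0924]
ee_rot: [[-0.027, -1.0, 0.0], [-1.0, 0.027, 0.0], [-0.0, -0.0, -1.0]]
ft_force: [1.3, -0.3, 0.7]
finger_gap: 0.0324
grasp_force: 0.9
```

```bash
python3 m.py
```

```text
lag 10.66 headtop 128.17 off [ 0.81 -0.22 -0.84] t 14.55 q6 -1.452 M [ 0.002 -0.341 -0.059] F [ 1.3 -0.3  0.7] gap 0.0324
```

>>> {"name": "move_arm", "arguments": {
  "motion": [
    {"tx":0,"ty":0,"tz":0,"wx":0,"wy":0,"wz":-0.07,"hand":-0.24},
    {"tx":0,"ty":0,"tz":0,"wx":0,"wy":0,"wz":-0.14,"hand":-0.24},
    {"tx":0,"ty":0,"tz":0,"wx":0,"wy":0,"wz":-0.2,"hand":-0.24},
    {"tx":0,"ty":0,"tz":0,"wx":0,"wy":0,"wz":-0.26,"hand":-0.24},
    {"tx":0,"ty":0,"tz":0,"wx":0,"wy":0,"wz":-0.26,"hand":-0.24},
    {"tx":0,"ty":0,"tz":0,"wx":0,"wy":0,"wz":-0.26,"hand":-0.24},
    {"tx":0,"ty":0,"tz":0,"wx":0,"wy":0,"wz":-0.26,"hand":-0.24},
    {"tx":0,"ty":0,"tz":0,"wx":0,"wy":0,"wz":-0.26,"hand":-0.24}
  ]
}}

```text
time: 15.27
position: [0.4819, 0.0443, 0.0922]
ee_rot: [[0.243, -0.97, -0.001], [-0.97, -0.243, -0.0], [-0.0, 0.001, -1.0]]
ft_force: [1.1, 0.4, -0.8]
finger_gap: 0.0325
grasp_force: 0.3
```

```bash
python3 m.py
```

```text
lag 7.36 headtop 122.38 off [ 1.17 -0.45 -0.82] t 15.2667 q6 -1.724 M [-0.037 -0.116 -0.011] F [ 1.1  0.4 -0.8] gap 0.0325
```

>>> {"name": "move_arm", "arguments": {
  "motion": [
    {"tx":0,"ty":0,"tz":0,"wx":0,"wy":0,"wz":-0.07,"hand":-0.24},
    {"tx":0,"ty":0,"tz":0,"wx":0,"wy":0,"wz":-0.14,"hand":-0.24},
    {"tx":0,"ty":0,"tz":0,"wx":0,"wy":0,"wz":-0.2,"hand":-0.24},
    {"tx":0,"ty":0,"tz":0,"wx":0,"wy":0,"wz":-0.26,"hand":-0.24},
    {"tx":0,"ty":0,"tz":0,"wx":0,"wy":0,"wz":-0.26,"hand":-0.24},
    {"tx":0,"ty":0,"tz":0,"wx":0,"wy":0,"wz":-0.26,"hand":-0.24},
    {"tx":0,"ty":0,"tz":0,"wx":0,"wy":0,"wz":-0.26,"hand":-0.24},
    {"tx":0,"ty":0,"tz":0,"wx":0,"wy":0,"wz":-0.26,"hand":-0.24}
  ]
}}

```text
time: 15.98
position: [0.4821, 0.0443, 0.0923]
ee_rot: [[0.495, -0.869, -0.0], [-0.869, -0.495, 0.0], [-0.0, 0.0, -1.0]]
ft_force: [0.8, -0.6, -0.1]
finger_gap: 0.0322
grasp_force: 0.3
```

```bash
python3 m.py
```

```text
lag 10.56 headtop 122.38 off [ 1.27 -0.01 -0.77] t 15.9833 q6 -1.997 M [ 0.014 -0.076 -0.004] F [ 0.8 -0.6 -0.1] gap 0.0322
```

The bolt has dropped: the head top went from 128.2 to 122.4 mm. Now forward, lowering 6 mm with it.

>>> {"name": "move_arm", "arguments": {
  "motion": [
    {"tx":0,"ty":0,"tz":0,"wx":0,"wy":0,"wz":0.09,"hand":-0.24},
    {"tx":0,"ty":0,"tz":0.01,"wx":0,"wy":0,"wz":0.2,"hand":-0.24},
    {"tx":0,"ty":0,"tz":0.01,"wx":0,"wy":0,"wz":0.31,"hand":-0.24},
    {"tx":0,"ty":0,"tz":0.02,"wx":0,"wy":0,"wz":0.42,"hand":-0.24},
    {"tx":0,"ty":0,"tz":0.02,"wx":0,"wy":0,"wz":0.53,"hand":-0.24},
    {"tx":0,"ty":0,"tz":0.03,"wx":0,"wy":0,"wz":0.64,"hand":-0.24},
    {"tx":0,"ty":0,"tz":0.03,"wx":0,"wy":0,"wz":0.75,"hand":-0.24},
    {"tx":0,"ty":0,"tz":0.04,"wx":0,"wy":0,"wz":0.86,"hand":-0.24}
  ]
}}

```text
time: 16.7
position: [0.4828, 0.0444, 0.0874]
ee_rot: [[-0.378, -0.926, 0.002], [-0.926, 0.378, 0.0], [-0.001, -0.001, -1.0]]
ft_force: [-1.7, 0.8, 9.4]
finger_gap: 0.0322
grasp_force: 6.9
```

```bash
python3 m.py
```

```text
lag -11.85 headtop 121.81 off [ 1.72 -0.88 -0.81] t 16.7 q6 -1.091 M [-0.001  0.305  0.116] F [-1.7  0.8  9.4] gap 0.0322
```

>>> {"name": "move_arm", "arguments": {
  "motion": [
    {"tx":0,"ty":0,"tz":0,"wx":0,"wy":0,"wz":0.11,"hand":-0.24},
    {"tx":0,"ty":0,"tz":0,"wx":0,"wy":0,"wz":0.22,"hand":-0.24},
    {"tx":0,"ty":0,"tz":0,"wx":0,"wy":0,"wz":0.33,"hand":-0.24},
    {"tx":0,"ty":0,"tz":0,"wx":0,"wy":0,"wz":0.44,"hand":-0.24},
    {"tx":0,"ty":0,"tz":0,"wx":0,"wy":0,"wz":0.55,"hand":-0.24},
    {"tx":0,"ty":0,"tz":0,"wx":0,"wy":0,"wz":0.66,"hand":-0.24},
    {"tx":0,"ty":0,"tz":0,"wx":0,"wy":0,"wz":0.77,"hand":-0.24},
    {"tx":0,"ty":0,"tz":0,"wx":0,"wy":0,"wz":0.88,"hand":-0.24}
  ]
}}

```text
time: 17.42
position: [0.4831, 0.044, 0.0867]
ee_rot: [[-0.966, -0.258, 0.002], [-0.258, 0.966, -0.001], [-0.001, -0.001, -1.0]]
ft_force: [3.8, -1.7, -1.0]
finger_gap: 0.0325
grasp_force: 4.8
```

```bash
python3 m.py
```

```text
lag -10.64 headtop 122.2 off [ 1.39 -0.66 -0.78] t 17.4167 q6 -0.169 M [-0.263 -0.629 -0.003] F [ 3.8 -1.7 -1. ] gap 0.0325
```

>>> {"name": "move_arm", "arguments": {
  "motion": [
    {"tx":0,"ty":0,"tz":0,"wx":0,"wy":0,"wz":-0.04,"hand":-0.22},
    {"tx":0,"ty":0,"tz":0,"wx":0,"wy":0,"wz":-0.1,"hand":-0.22},
    {"tx":0,"ty":0,"tz":0,"wx":0,"wy":0,"wz":-0.15,"hand":-0.22},
    {"tx":0,"ty":0,"tz":0,"wx":0,"wy":0,"wz":-0.15,"hand":-0.22},
    {"tx":0,"ty":0,"tz":0,"wx":0,"wy":0,"wz":-0.15,"hand":-0.22},
    {"tx":0,"ty":0,"tz":0,"wx":0,"wy":0,"wz":-0.15,"hand":-0.22},
    {"tx":0,"ty":0,"tz":0,"wx":0,"wy":0,"wz":-0.15,"hand":-0.22},
    {"tx":0,"ty":0,"tz":0,"wx":0,"wy":0,"wz":-0.15,"hand":-0.22}
  ]
}}

```text
time: 18.13
position: [0.4821, 0.0442, 0.0863]
ee_rot: [[-0.911, -0.411, -0.0], [-0.411, 0.911, 0.0], [0.0, 0.0, -1.0]]
ft_force: [-0.0, 1.1, -0.1]
finger_gap: 0.0334
grasp_force: 0.0
```

```bash
python3 m.py; python3 -c "
from fit import *
im=cv2.imread('prev.png')
for s in (2,3): print(fit(im,s))"
```

```text
lag -0.89 headtop 121.42 off [ 0.46 -1.37 -0.8 ] t 18.1333 q6 -0.333 M [-0.003 -0.016 -0.049] F [-0.   1.1 -0.1] gap 0.0334
[-1.25 35.02  0.46 -1.38 -0.8 ]
[-1.33 34.76  0.31 -1.44 -0.8 ]
```

>>> {"name": "move_arm", "arguments": {
  "motion": [
    {"tx":0.002,"ty":-0.004,"tz":0,"wx":0,"wy":0,"wz":0.11,"hand":-0.23},
    {"tx":0.002,"ty":-0.004,"tz":0,"wx":0,"wy":0,"wz":0.22,"hand":-0.23},
    {"tx":0.002,"ty":-0.004,"tz":0,"wx":0,"wy":0,"wz":0.33,"hand":-0.23},
    {"tx":0.002,"ty":-0.004,"tz":0,"wx":0,"wy":0,"wz":0.44,"hand":-0.23},
    {"tx":0.002,"ty":-0.004,"tz":0,"wx":0,"wy":0,"wz":0.55,"hand":-0.23},
    {"tx":0.002,"ty":-0.004,"tz":0,"wx":0,"wy":0,"wz":0.66,"hand":-0.23},
    {"tx":0.002,"ty":-0.004,"tz":0,"wx":0,"wy":0,"wz":0.77,"hand":-0.23},
    {"tx":0.002,"ty":-0.004,"tz":0,"wx":0,"wy":0,"wz":0.88,"hand":-0.23}
  ]
}}

```text
time: 18.85
position: [0.4822, 0.0435, 0.0862]
ee_rot: [[-0.876, 0.482, -0.0], [0.482, 0.876, -0.0], [0.0, -0.0, -1.0]]
ft_force: [1.5, 0.0, -1.3]
finger_gap: 0.033
grasp_force: 1.3
```

>>> {"name": "move_arm", "arguments": {
  "motion": [
    {"tx":0,"ty":0,"tz":0,"wx":0,"wy":0,"wz":0.11,"hand":-0.23},
    {"tx":0,"ty":0,"tz":0,"wx":0,"wy":0,"wz":0.22,"hand":-0.23},
    {"tx":0,"ty":0,"tz":0,"wx":0,"wy":0,"wz":0.33,"hand":-0.23},
    {"tx":0,"ty":0,"tz":0,"wx":0,"wy":0,"wz":0.44,"hand":-0.23},
    {"tx":0,"ty":0,"tz":0,"wx":0,"wy":0,"wz":0.55,"hand":-0.23},
    {"tx":0,"ty":0,"tz":0,"wx":0,"wy":0,"wz":0.66,"hand":-0.23},
    {"tx":0,"ty":0,"tz":0,"wx":0,"wy":0,"wz":0.77,"hand":-0.23},
    {"tx":0,"ty":0,"tz":0,"wx":0,"wy":0,"wz":0.88,"hand":-0.23}
  ]
}}

```text
time: 19.52
position: [0.4823, 0.0436, 0.0862]
ee_rot: [[-0.146, 0.989, 0.0], [0.989, 0.146, 0.0], [0.0, 0.0, -1.0]]
ft_force: [1.1, 1.0, -2.4]
finger_gap: 0.0332
grasp_force: 1.4
```

```bash
python3 m.py
```

```text
lag -12.81 headtop 119.42 off [-0.86  0.1  -0.8 ] t 19.5167 q6 1.515 M [-0.013 -0.247 -0.045] F [ 1.1  1.  -2.4] gap 0.0332
```

>>> {"name": "move_arm", "arguments": {
  "motion": [
    {"tx":0,"ty":0,"tz":0,"wx":0,"wy":0,"wz":0.11,"hand":-0.23},
    {"tx":0,"ty":0,"tz":0,"wx":0,"wy":0,"wz":0.22,"hand":-0.23},
    {"tx":0,"ty":0,"tz":0,"wx":0,"wy":0,"wz":0.33,"hand":-0.23},
    {"tx":0,"ty":0,"tz":0,"wx":0,"wy":0,"wz":0.44,"hand":-0.23},
    {"tx":0,"ty":0,"tz":0,"wx":0,"wy":0,"wz":0.55,"hand":-0.23},
    {"tx":0,"ty":0,"tz":0,"wx":0,"wy":0,"wz":0.66,"hand":-0.23},
    {"tx":0,"ty":0,"tz":0,"wx":0,"wy":0,"wz":0.77,"hand":-0.23},
    {"tx":0,"ty":0,"tz":0,"wx":0,"wy":0,"wz":0.88,"hand":-0.23}
  ]
}}

```text
time: 20.23
position: [0.4826, 0.0433, 0.0864]
ee_rot: [[0.698, 0.716, 0.001], [0.716, -0.698, -0.001], [-0.0, 0.001, -1.0]]
ft_force: [3.1, -1.0, -1.8]
finger_gap: 0.033
grasp_force: 1.0
```

>>> {"name": "move_arm", "arguments": {
  "motion": [
    {"tx":0,"ty":0,"tz":0,"wx":0,"wy":0,"wz":0.11,"hand":-0.23},
    {"tx":0,"ty":0,"tz":0,"wx":0,"wy":0,"wz":0.22,"hand":-0.23},
    {"tx":0,"ty":0,"tz":0,"wx":0,"wy":0,"wz":0.33,"hand":-0.23},
    {"tx":0,"ty":0,"tz":0,"wx":0,"wy":0,"wz":0.42,"hand":-0.23},
    {"tx":0,"ty":0,"tz":0,"wx":0,"wy":0,"wz":0.42,"hand":-0.23},
    {"tx":0,"ty":0,"tz":0,"wx":0,"wy":0,"wz":0.42,"hand":-0.23},
    {"tx":0,"ty":0,"tz":0,"wx":0,"wy":0,"wz":0.35,"hand":0},
    {"tx":0,"ty":0,"tz":0,"wx":0,"wy":0,"wz":0.35,"hand":0.2}
  ]
}}

```text
time: 20.9
position: [0.4821, 0.0437, 0.0864]
ee_rot: [[0.905, 0.426, -0.0], [0.426, -0.905, 0.0], [0.0, -0.0, -1.0]]
ft_force: [1.3, 0.3, 0.7]
finger_gap: 0.0513
grasp_force: 0.0
```

```bash
python3 m.py
```

```text
lag -2.14 headtop 102.44 off [ 2.98  1.25 -0.43] t 20.9 q6 2.792 M [-0.047 -0.076 -0.024] F [1.3 0.3 0.7] gap 0.0513
```

```bash
sed -i 's/(np.radians(-14),np.radians(14)),(.012,.045)/(np.radians(-28),np.radians(28)),(.024,.040)/' fit.py; python3 -c "
from fit import *
im=cv2.imread('prev.png')
for s in (2,3): print(fit(im,s))"
```

```text
[-5.880e+00  3.121e+01 -1.000e-02  1.150e+00 -3.900e-01]
[-6.41 31.3   0.18  1.15 -0.39]
```

The fit gives the bolt at angle 2.67 and about 117.7 mm, as expected (turn about 4.3). I'll index the open fingers back 120° around the head.

>>> {"name": "move_arm", "arguments": {
  "motion": [
    {"tx":0,"ty":0,"tz":0,"wx":0,"wy":0,"wz":-0.11,"hand":0.2},
    {"tx":0,"ty":0,"tz":0,"wx":0,"wy":0,"wz":-0.22,"hand":0.2},
    {"tx":0,"ty":0,"tz":0,"wx":0,"wy":0,"wz":-0.33,"hand":0.2},
    {"tx":0,"ty":0,"tz":0,"wx":0,"wy":0,"wz":-0.44,"hand":0.2},
    {"tx":0,"ty":0,"tz":0,"wx":0,"wy":0,"wz":-0.55,"hand":0.2},
    {"tx":0,"ty":0,"tz":0,"wx":0,"wy":0,"wz":-0.66,"hand":0.2},
    {"tx":0,"ty":0,"tz":0,"wx":0,"wy":0,"wz":-0.77,"hand":0.2},
    {"tx":0,"ty":0,"tz":0,"wx":0,"wy":0,"wz":-0.88,"hand":0.2}
  ]
}}

```text
time: 21.62
position: [0.4822, 0.0437, 0.0865]
ee_rot: [[0.207, 0.978, 0.0], [0.978, -0.207, 0.0], [0.0, -0.0, -1.0]]
ft_force: [0.5, 0.1, -0.6]
finger_gap: 0.0512
grasp_force: 0.0
```

>>> {"name": "move_arm", "arguments": {
  "motion": [
    {"tx":0,"ty":0,"tz":0,"wx":0,"wy":0,"wz":-0.11,"hand":0.2},
    {"tx":0,"ty":0,"tz":0,"wx":0,"wy":0,"wz":-0.22,"hand":0.2},
    {"tx":0,"ty":0,"tz":0,"wx":0,"wy":0,"wz":-0.33,"hand":0.2},
    {"tx":0,"ty":0,"tz":0,"wx":0,"wy":0,"wz":-0.44,"hand":0.2},
    {"tx":0,"ty":0,"tz":0,"wx":0,"wy":0,"wz":-0.55,"hand":0.2},
    {"tx":0,"ty":0,"tz":0,"wx":0,"wy":0,"wz":-0.66,"hand":0.2},
    {"tx":0,"ty":0,"tz":0,"wx":0,"wy":0,"wz":-0.77,"hand":0.2},
    {"tx":0,"ty":0,"tz":0,"wx":0,"wy":0,"wz":-0.88,"hand":0.2}
  ]
}}

```text
time: 22.28
position: [0.4822, 0.0437, 0.0865]
ee_rot: [[-0.654, 0.756, 0.0], [0.756, 0.654, 0.0], [0.0, 0.0, -1.0]]
ft_force: [-0.3, -0.2, -0.3]
finger_gap: 0.0513
grasp_force: 0.0
```

>>> {"name": "move_arm", "arguments": {
  "motion": [
    {"tx":0,"ty":0,"tz":0,"wx":0,"wy":0,"wz":-0.11,"hand":0.2},
    {"tx":0,"ty":0,"tz":0,"wx":0,"wy":0,"wz":-0.22,"hand":0.2},
    {"tx":0,"ty":0,"tz":0,"wx":0,"wy":0,"wz":-0.33,"hand":0.2},
    {"tx":0,"ty":0,"tz":0,"wx":0,"wy":0,"wz":-0.36,"hand":0.2},
    {"tx":0,"ty":0,"tz":0,"wx":0,"wy":0,"wz":-0.36,"hand":0.2},
    {"tx":0,"ty":0,"tz":0,"wx":0,"wy":0,"wz":-0.36,"hand":0.2},
    {"tx":0,"ty":0,"tz":0,"wx":0,"wy":0,"wz":-0.36,"hand":0.2},
    {"tx":0,"ty":0,"tz":0,"wx":0,"wy":0,"wz":-0.36,"hand":0.2}
  ]
}}

```text
time: 22.95
position: [0.4822, 0.0436, 0.0864]
ee_rot: [[-0.884, 0.468, 0.0], [0.468, 0.884, 0.0], [0.0, 0.0, -1.0]]
ft_force: [0.2, -0.4, -0.4]
finger_gap: 0.0513
grasp_force: 0.0
```

```bash
python3 m.py
```

```text
lag 1.04 headtop 118.26 off [-0.92 -1.06 -0.85] t 22.95 q6 0.578 M [-0.034 -0.045 -0.   ] F [ 0.2 -0.4 -0.4] gap 0.0513
```

>>> {"name": "move_arm", "arguments": {
  "motion": [
    {"tx":0,"ty":0,"tz":0,"wx":0,"wy":0,"wz":0,"hand":-0.23},
    {"tx":0,"ty":0,"tz":0,"wx":0,"wy":0,"wz":0,"hand":-0.23},
    {"tx":0,"ty":0,"tz":0,"wx":0,"wy":0,"wz":0,"hand":-0.23},
    {"tx":0,"ty":0,"tz":0,"wx":0,"wy":0,"wz":0.1,"hand":-0.23},
    {"tx":0,"ty":0,"tz":0,"wx":0,"wy":0,"wz":0.21,"hand":-0.23},
    {"tx":0,"ty":0,"tz":0,"wx":0,"wy":0,"wz":0.32,"hand":-0.23},
    {"tx":0,"ty":0,"tz":0,"wx":0,"wy":0,"wz":0.43,"hand":-0.23},
    {"tx":0,"ty":0,"tz":0,"wx":0,"wy":0,"wz":0.54,"hand":-0.23}
  ]
}}

```text
time: 23.67
position: [0.4821, 0.0434, 0.0863]
ee_rot: [[-0.491, 0.871, -0.0], [0.871, 0.491, -0.001], [-0.0, -0.0, -1.0]]
ft_force: [-0.6, 0.4, -1.1]
finger_gap: 0.0327
grasp_force: 1.0
```

>>> {"name": "move_arm", "arguments": {
  "motion": [
    {"tx":0,"ty":0,"tz":0,"wx":0,"wy":0,"wz":0.11,"hand":-0.23},
    {"tx":0,"ty":0,"tz":0,"wx":0,"wy":0,"wz":0.22,"hand":-0.23},
    {"tx":0,"ty":0,"tz":0,"wx":0,"wy":0,"wz":0.33,"hand":-0.23},
    {"tx":0,"ty":0,"tz":0,"wx":0,"wy":0,"wz":0.44,"hand":-0.23},
    {"tx":0,"ty":0,"tz":0,"wx":0,"wy":0,"wz":0.55,"hand":-0.23},
    {"tx":0,"ty":0,"tz":0,"wx":0,"wy":0,"wz":0.66,"hand":-0.23},
    {"tx":0,"ty":0,"tz":0,"wx":0,"wy":0,"wz":0.77,"hand":-0.23},
    {"tx":0,"ty":0,"tz":0,"wx":0,"wy":0,"wz":0.88,"hand":-0.23}
  ]
}}

```text
time: 24.33
position: [0.4828, 0.0434, 0.0863]
ee_rot: [[0.398, 0.918, 0.001], [0.918, -0.398, -0.001], [-0.0, 0.001, -1.0]]
ft_force: [2.6, -0.3, -2.8]
finger_gap: 0.0328
grasp_force: 1.3
```

>>> {"name": "move_arm", "arguments": {
  "motion": [
    {"tx":0,"ty":0,"tz":0,"wx":0,"wy":0,"wz":0.1,"hand":-0.23},
    {"tx":0,"ty":0,"tz":0,"wx":0,"wy":0,"wz":0.2,"hand":-0.23},
    {"tx":0,"ty":0,"tz":0,"wx":0,"wy":0,"wz":0.3,"hand":-0.23},
    {"tx":0,"ty":0,"tz":0,"wx":0,"wy":0,"wz":0.4,"hand":-0.23},
    {"tx":0,"ty":0,"tz":0,"wx":0,"wy":0,"wz":0.48,"hand":-0.23},
    {"tx":0,"ty":0,"tz":0,"wx":0,"wy":0,"wz":0.48,"hand":-0.23},
    {"tx":0,"ty":0,"tz":0,"wx":0,"wy":0,"wz":0.48,"hand":-0.23},
    {"tx":0,"ty":0,"tz":0,"wx":0,"wy":0,"wz":0.48,"hand":-0.23}
  ]
}}

```text
time: 25.0
position: [0.4822, 0.0433, 0.0863]
ee_rot: [[0.786, 0.619, -0.0], [0.619, -0.786, -0.001], [-0.0, 0.001, -1.0]]
ft_force: [0.4, -2.3, -2.2]
finger_gap: 0.0329
grasp_force: 1.4
```

```bash
python3 m.py
```

```text
lag -7.92 headtop 116.79 off [ 0.36  1.1  -0.66] t 25.0 q6 2.564 M [-0.492 -0.229  0.006] F [ 0.4 -2.3 -2.2] gap 0.0329
```

>>> {"name": "move_arm", "arguments": {
  "motion": [
    {"tx":0,"ty":0,"tz":0,"wx":0,"wy":0,"wz":0,"hand":-0.27},
    {"tx":0,"ty":0,"tz":0,"wx":0,"wy":0,"wz":0,"hand":-0.3},
    {"tx":0,"ty":0,"tz":0,"wx":0,"wy":0,"wz":0,"hand":-0.4},
    {"tx":0,"ty":0,"tz":0,"wx":0,"wy":0,"wz":0,"hand":-0.5},
    {"tx":0,"ty":0,"tz":0,"wx":0,"wy":0,"wz":0,"hand":-0.5},
    {"tx":0,"ty":0,"tz":0,"wx":0,"wy":0,"wz":0,"hand":-0.5},
    {"tx":0,"ty":0,"tz":0,"wx":0,"wy":0,"wz":0,"hand":-0.5},
    {"tx":0,"ty":0,"tz":0,"wx":0,"wy":0,"wz":0,"hand":-0.5}
  ],
  "newtons": 25
}}

```text
time: 25.72
position: [0.4823, 0.0437, 0.0865]
ee_rot: [[0.787, 0.617, 0.0], [0.617, -0.787, 0.0], [0.0, -0.0, -1.0]]
ft_force: [1.1, -3.2, -0.6]
finger_gap: 0.0308
grasp_force: 24.9
```

```bash
python3 m.py
python3 - <<'E'
import cv2,numpy as np
from station import ctrl
w=cv2.imread('prev.png');s=ctrl.capture('top')[205:325,270:450]
cv2.imwrite('pics/fin.png',np.hstack([cv2.resize(w,(400,300)),cv2.resize(s,(400,300))]))
E
```

```text
lag -7.26 headtop 116.29 off [ 0.08  0.64 -0.69] t 25.7167 q6 2.566 M [-0.521 -0.38  -0.014] F [ 1.1 -3.2 -0.6] gap 0.0308
```

View pics/fin.png

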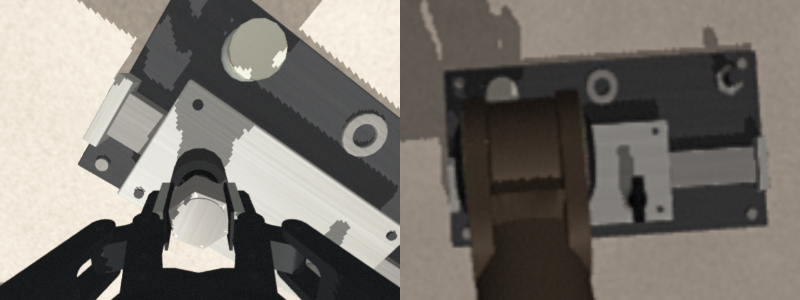

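The bolt is gripped at 25 N with its head top at 116.3 mm, about 12 mm sunk. The knob is across the rail and the other things on the plate have not moved. I'm handing in.

```bash
python3 -c "
from station import ctrl
print(ctrl.job_done())"
```

```text
the job is handed in; nothing more can be done
None
```

I locked the carriage, turned the bolt back until it dropped, then threaded it forward about one turn. The job was handed in at about 26 s with the bolt's head held at 25 N; the verdict was not shown.

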